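Set the rod against the stop of the V-trough

TASK

On the exhibition workshop table two aluminium rods lie in V-shaped steel troughs; one trough has a wooden end stop, the other has none. Push the rod in the trough with the stop along its groove, without taking it out of the groove, until its end touches the stop, and leave it lying there in the groove up against the stop. Leave the rod in the other trough alone.

Things in the scene. Friction and masses are not known exactly. Their poses are not given: they have to be found in the camera images.
- rod: The rod to push: round aluminium rod, flat ends, 32 mm diameter, 160 mm long, 0.15 to 0.3 kg, loose in the groove of the trough with the end stop, 50 to 100 mm short of the stop. Origin at its centre on its axis; x axis along it towards the stop: leading end face at x = +80 mm, rear end face at x = -80 mm. Lying in the groove its axis is 49 mm, its top 65 mm above the table. It slides with 1 to 4 N.
- trough: Fixed V-trough with the end stop: steel angle, open side up, on a plywood base 340 x 80 x 18 mm. Origin on the table top under the groove's centre line; x along the groove towards the stop, z up. Groove from x = -170 mm (open end) to +130 mm (stop); its bottom is 26 mm, its rims 40 mm above the table, 34 mm over their outsides. The trough without a stop is alike; either may be the left one.
- end_stop: The end stop: rigid upright wooden block fixed across the trough's far end, 18 mm thick, 66 mm wide, top 78 mm above the table. Origin at the middle of the face that the rod touches, 49 mm above the table (height of the rod's axis); x axis along the groove into the block, away from the rod, z up. The rod touches it when the rod's origin is 80 mm before this point.
- spare_rod: The bystander rod: same size and look, lying loose in the groove of the other trough, which has no end stop. Origin at its centre, x axis along it. To be left alone.

How it is judged:
By the outcome, as a careful person would: the job done as asked, in the order asked, and still so for the second after the job is handed in, with the robot touching nothing.
It also fails if it takes over 32 s, if anything falls off the work surface, if the arm or the gripper's body presses on something with over 40 N, if the wrist force passes 120 N, or if a joint passes its speed limit or range.

ROBOT

A 7-joint arm with a two-finger parallel gripper is mounted at the origin on the work surface. World frame = base frame: x ahead of the robot, y to its left, z up, the work surface at z = 0. Lengths are in m, angles in rad, forces in N, time in s.
With the tool pointing down it reaches from about 0.4 to 0.75 m from the base axis. Payload 19.5 kg.
Tool frame: the origin (TCP) lies on the centre line of the jaws, within the pads' length; the fingertips stand 22 mm ahead of it and the grasp point (between the pads) lies 3 mm ahead of it (ctrl.tip_extent is the distance from the TCP to the fingertips, in m); z points along the fingers, y is the line along which they close (so a half turn about z gives the same grasp; the last joint's range is limited). The gripper opens to 85 mm and grips with 20 to 120 N. Pads are 22 mm wide; open, the fingers measure 114 mm over their backs; the gripper's body (76 mm by 85 mm) begins 54 mm behind the grasp point. The pads swing forward as they close: fully open they stand 13 mm farther back than shut.
Start: joints at [1.148, 0.707, -0.028, 1.485, 0.022, 0.951, -0.075], TCP at [0.214, -0.534, 0.253] pointing down, gripper open.
Joint ranges: [-2.71, 2.71], [-0.32, 2.16], [-1.57, 1.52], [0, 2.45], [-1.46, 4.6], [0, 2.02], [-2.83, 2.83]. Speed limits (rad/s): [1.89, 1.89, 2.57, 2.57, 3.01, 3.01, 3.01].

INTERFACE

Orientations are given as a rotation vector (axis times angle).
In Python, from bench import ctrl gives the robot as it stands.
- The arm moves only by the shell command python3 -m pendant 'ROWS'. ROWS is JSON, a list of rows, each a list of 7 numbers: the shift along the tool's x, y, z in m, then the turn, a rotation vector about the tool's x, y, z in degrees, then the closure, from 0 (fully open) to 1 (shut). In form: [[dx, dy, dz, ax, ay, az, claw], ...]. A call has 1 to 10 rows; each row is the pose to reach, as a shift and turn from the pose commanded when the call began, along the tool's axes at that moment; what a row does not reach only later rows make up. A row lasts 1/10 s, in which the tool goes at most 50 mm and 8.59 degrees, less where a joint would pass 70% of its speed; a pose out of reach is approached as far as the arm can. A call with a gripper value outside its range is refused whole. The fingers move at their own pace and stop on an object; the grip force is fixed at half the most. Time passes only in rows, so rows that repeat a pose let the fingers close. It gives the time, the measured TCP pose, the force, the opening and the grip force at its end, in the units of the state.
- ctrl.state(): the state, without advancing time (a new reading comes with each control period).
- ctrl.get_image(name): name is "scene" or "top" or "wrist"; returns a dict with "color" (480x640x3 uint8, red, green, blue), "K" (3x3 intrinsics, pixels), "camera_from_world" (4x4, takes a point from world to camera coordinates). Camera axes: x right, y up, looking along -z (the intrinsics and any distortion apply to the point x, -y, -z); pixel columns grow to the right and rows downward; lengths in m; the calibration is good to about 2 mm. A picture is of the moment at which its call begins. There is no depth.
- ctrl.job_done(): hands the job in; it is judged then, once.
The state is a dict: "clock": time; "qpos": joint angles; "dq": joint speeds; "joint_torque": joint torques, N m; "tcp_pos": TCP position; "ee_rot": TCP orientation; "contact_force": force on the tool from outside, world axes, zero at the start; "moment": the same for the moment, N m; "opening": finger opening in m; "grasp_force": force on a finger pad.
Only numpy, scipy, OpenCV 4.12 (cv2) and the standard library are available. Lean on these libraries where they do the work, as an engineer would, in place of code of your own. Each camera call takes 0.05 s, during which the arm holds its last target. There are 200 camera calls.

## Working session

There is one attempt and no reset: what is moved stays moved. The work goes in short steps, Python scripts to look and compute and a shell command to move; the robot and the scene stay as the last step left them, time stands still between calls to the robot, and variables do not carry over. Pictures are saved under pics/ and viewed, at most 10 in all, crops included, and the job is handed in when it is done.

```bash
ls; mkdir -p pics; python3 - <<'E'
from bench import ctrl
import cv2,numpy as np
np.set_printoptions(precision=4,suppress=True)
for n in("top","scene"):
    d=ctrl.get_image(n); cv2.imwrite(f"pics/{n}0.png",d["color"][:,:,::-1]); print({k:v for k,v in d.items() if k!="color"})
s=ctrl.state();print(s["clock"],s["tcp_pos"],s["ee_rot"],s["contact_force"],s["opening"],ctrl.tip_extent)
E
```

```text
pics
{'K': array([[484.9334,   0.    , 312.4489],
       [  0.    , 484.9334, 232.5819],
       [  0.    ,   0.    ,   1.    ]]), 'camera_from_world': array([[-0.0232, -0.9997,  0.0065,  0.0076],
       [ 0.9975, -0.0227,  0.0663, -0.6252],
       [-0.0661,  0.008 ,  0.9978, -0.7444],
       [ 0.    ,  0.    ,  0.    ,  1.    ]])}
{'K': array([[615.4012,   0.    , 313.0782],
       [  0.    , 615.4012, 239.6813],
       [  0.    ,   0.    ,   1.    ]]), 'camera_from_world': array([[ 0.2144,  0.9767,  0.0105, -0.1478],
       [-0.7288,  0.1527,  0.6675,  0.4161],
       [ 0.6503, -0.1508,  0.7445, -1.4878],
       [ 0.    ,  0.    ,  0.    ,  1.    ]])}
0.1 [ 0.2136 -0.5336  0.2529] [-3.0838 -0.5945  0.0003] [-0.8233  0.7929 -0.4612] 0.08536342671595089 0.022
```

View pics/top0.png

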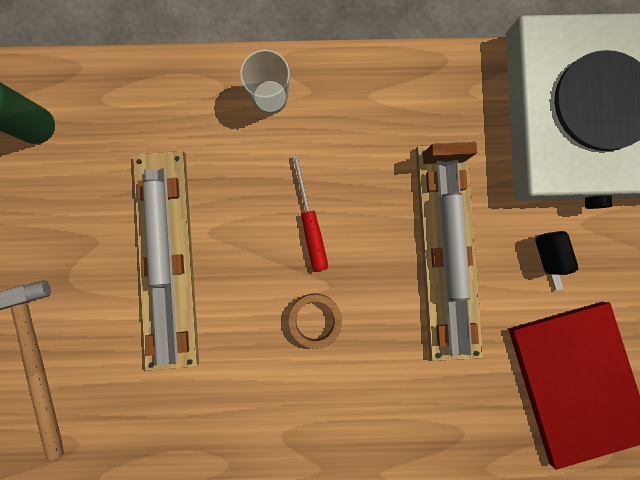

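View pics/scene0.png

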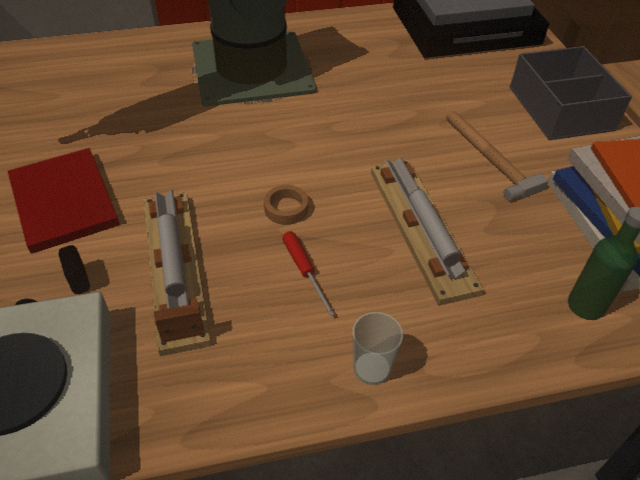

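The top view shows the trough with the stop on the right: stop at about (450,152), rod from (452,193) to (458,299). The left trough, with the spare rod, has no stop. I'll zoom in to measure.

```bash
cat > h.py <<'E'
import numpy as np,cv2
from bench import ctrl
np.set_printoptions(precision=4,suppress=True)
def px2w(d,u,v,z):
    T=d["camera_from_world"];R=T[:3,:3];c=-R.T@T[:3,3]
    r=np.linalg.inv(d["K"])@[u,v,1];r=R.T@(r*[1,-1,-1])
    return c+r*(z-c[2])/r[2]
def w2px(d,p):
    T=d["camera_from_world"];q=d["K"]@((T[:3,:3]@p+T[:3,3])*[1,-1,-1]);return q[:2]/q[2]
E
python3 - <<'E'
import cv2
a=cv2.imread("pics/top0.png")[135:365,400:500];b=cv2.imread("pics/scene0.png")[180:350,130:220]
a=cv2.resize(a,(260,598),interpolation=cv2.INTER_CUBIC)
b=cv2.resize(b,(316,598),interpolation=cv2.INTER_CUBIC)
cv2.imwrite("pics/crop.png",cv2.hconcat([a,b]))
E
```

```text
(no output)
```

View pics/crop.png

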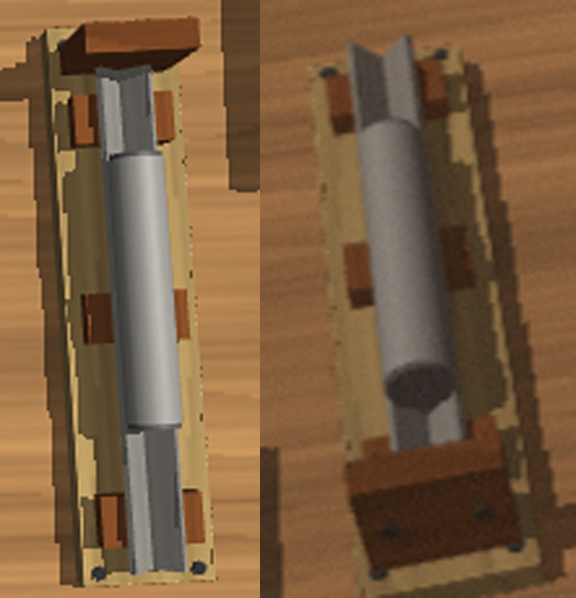

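```bash
python3 - <<'E'
from h import *
d=ctrl.get_image("top")
f=lambda x,y,z:px2w(d,400+x/2.6,135+y/2.6,z)
A=(f(107,157,.05)+f(161,153,.05))/2;B=(f(128,430,.05)+f(181,425,.05))/2
At=f(134,153,.065);Bt=f(155,427,.065)
print("front",A,At,"rear",B,Bt,"len",np.linalg.norm(A-B),np.linalg.norm(At-Bt))
print("yaw",np.degrees(np.arctan2(*(A-B)[1::-1])))
print("width",np.linalg.norm(f(107,157,.05)-f(161,153,.05)))
S=[f(85,50,.078),f(200,46,.078),f(88,21,.078),f(198,16,.078)];print("stop",*S)
for q in[(48,30),(75,585),(212,580)]:print("base",f(*q,.018))
print("groove open",f(133,573,.04),f(187,570,.04))
# scene cross-check
e=ctrl.get_image("scene");g=lambda x,y,z:px2w(e,130+(x-260)/3.511,180+y/3.518,z)
print("scene front centre",g(420,386,.049),"rear top",g(388,121,.065))
E
```

```text
front [ 0.6766 -0.2203  0.05  ] [ 0.6757 -0.2159  0.065 ] rear [ 0.5174 -0.2255  0.05  ] [ 0.5188 -0.2212  0.065 ] len 0.15930792849257291 0.15694531827865962
yaw 1.8641198556019716
width 0.03193401094542736
stop [ 0.7334 -0.1866  0.078 ] [ 0.7343 -0.2522  0.078 ] [ 0.7501 -0.189   0.078 ] [ 0.7516 -0.2518  0.078 ]
base [ 0.7599 -0.18    0.018 ]
base [ 0.4223 -0.1835  0.018 ]
base [ 0.4232 -0.266   0.018 ]
groove open [ 0.4327 -0.2124  0.04  ] [ 0.4337 -0.244   0.04  ]
scene front centre [ 0.6783 -0.2215  0.049 ] rear top [ 0.5234 -0.2241  0.065 ]
```

```bash
cat >> h.py <<'E'
from scipy.spatial.transform import Rotation as Ro
def go(p,yaw=1.8):
    s=ctrl.state();R=Ro.from_rotvec(s["ee_rot"]);c=np.cos(np.radians(yaw));q=np.sin(np.radians(yaw))
    G=Ro.from_matrix(np.array([[c,q,0],[q,-c,0],[0,0,-1]]))
    print("t",s["clock"],"shift",R.inv().apply(np.array(p)-s["tcp_pos"]),"turn",(R.inv()*G).as_rotvec(degrees=True),"tip",ctrl.tip_extent,s["tcp_pos"],s["contact_force"])
E
python3 -c "
from h import *
go([.48,-.2267,.2])"
```

```text
t 0.2 shift [ 0.3614 -0.186   0.0531] turn [-0.0391  0.0092 20.0141] tip 0.022 [ 0.2136 -0.5337  0.253 ] [ 0.5313 -0.0439 -0.5241]
```

```bash
python3 -m pendant '[[0.045,-0.023,0,0,0,7,1],[0.09,-0.046,0,0,0,14,1],[0.135,-0.07,0,0,0,20,1],[0.18,-0.093,0,0,0,20,1],[0.225,-0.116,0,0,0,20,1],[0.27,-0.139,0.01,0,0,20,1],[0.315,-0.162,0.03,0,0,20,1],[0.361,-0.186,0.053,0,0,20,1],[0.361,-0.186,0.053,0,0,20,1],[0.361,-0.186,0.053,0,0,20,1]]'; python3 -c "
from h import *
go([.48,-.2267,.09])"
```

```text
clock: 1.2
tcp_pos: [0.4806, -0.2249, 0.1992]
ee_rot: [-3.14, -0.055, 0.002]
contact_force: [-1.1, -0.5, -0.0]
opening: -0.0002
grasp_force: 0.0
t 1.2 shift [-0.0005  0.0019  0.1092] turn [-0.0762  0.0741  0.217 ] tip 0.022 [ 0.4806 -0.2249  0.1992] [-1.07   -0.5178 -0.0415]
```

```bash
python3 -m pendant '[[0,0.001,0.03,0,0,0,1],[0,0.002,0.06,0,0,0,1],[0,0.002,0.09,0,0,0,1],[0,0.002,0.105,0,0,0,1],[0,0.002,0.105,0,0,0,1],[0,0.002,0.105,0,0,0,1]]'; python3 - <<'E'
from h import *
go([.48,-.2267,.066])
a=ctrl.get_image("scene");w=ctrl.get_image("wrist");t=ctrl.get_image("top")
c=[cv2.resize(a["color"][130:350,110:260],(375,550)),cv2.resize(t["color"][135:365,370:530],(383,550))]
cv2.imwrite("pics/c2.png",cv2.hconcat(c)[:,:,::-1])
E
```

```text
clock: 1.8
tcp_pos: [0.4795, -0.23, 0.0962]
ee_rot: [3.141, 0.048, 0.001]
contact_force: [0.8, -1.0, 0.1]
opening: -0.0002
grasp_force: 0.0
t 1.8 shift [ 0.0006 -0.0033  0.0301] turn [ 0.0304 -0.0186 -0.0562] tip 0.022 [ 0.4795 -0.23    0.0962] [ 0.801  -0.9757  0.1227]
```

View pics/c2.png

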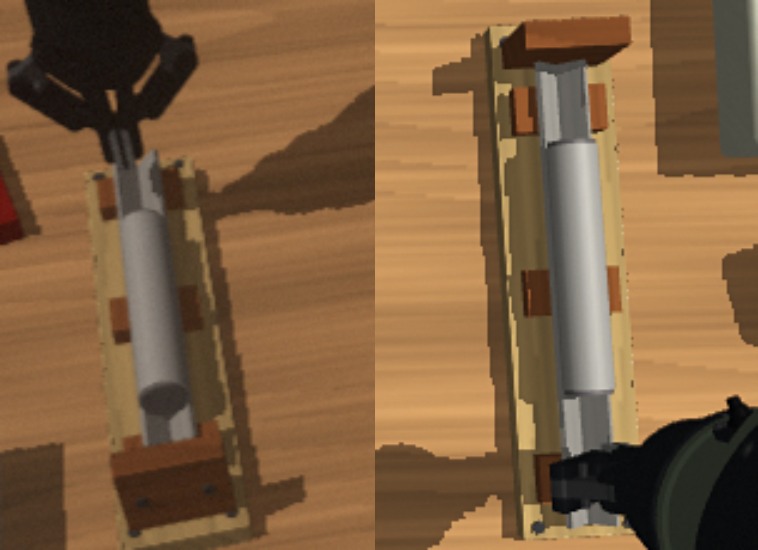

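The closed fingers are over the open part of the groove behind the rod, with the fingertip at about (157,194) in the scene image. I'll check the tip height by projecting it into that view, then go down.

```bash
python3 -c "
from h import *
d=ctrl.get_image('scene')
for z in(.061,.074,.087):print(z,w2px(d,np.array([.4795,-.23,z])))"
python3 -m pendant '[[0,-0.003,0.015,0,0,0,1],[0,-0.003,0.025,0,0,0,1],[0,-0.003,0.029,0,0,0,1],[0,-0.003,0.029,0,0,0,1]]'; python3 -c "
from h import *
go([.5,-.2262,.066])"
```

```text
0.061 [161.9944 199.1354]
0.074 [160.7257 193.8575]
0.087 [159.4343 188.4847]
clock: 2.4
tcp_pos: [0.4795, -0.226, 0.066]
ee_rot: [-3.141, -0.05, 0.001]
contact_force: [-0.4, -0.2, 0.7]
opening: 0.0002
grasp_force: 0.0
t 2.4 shift [0.0205 0.0008 0.    ] turn [-0.0144  0.0362  0.0139] tip 0.022 [ 0.4795 -0.226   0.066 ] [-0.3817 -0.1747  0.7061]
```

```bash
python3 -m pendant '[[0.008,0,0,0,0,0,1],[0.015,0,0,0,0,0,1],[0.022,0,0,0,0,0,1],[0.029,0,0,0,0,0,1],[0.035,0,0,0,0,0,1],[0.041,0,0,0,0,0,1],[0.047,0,0,0,0,0,1],[0.053,0,0,0,0,0,1],[0.059,0,0,0,0,0,1],[0.065,0,0,0,0,0,1]]'; python3 -m pendant '[[0.003,0,0,0,0,0,1],[0.006,0,0,0,0,0,1]]';python3 -c "
from h import *
go([.563,-.224,.066])
d=ctrl.get_image('top')['color'];c=ctrl.get_image('scene')['color']
c=[cv2.resize(c[130:350,110:260],(375,550)),cv2.resize(d[135:365,370:530],(383,550))]
cv2.imwrite('pics/c3.png',cv2.hconcat(c)[:,:,::-1])
"
```

```text
clock: 3.4
tcp_pos: [0.5429, -0.2241, 0.0664]
ee_rot: [-3.14, -0.049, 0.008]
contact_force: [-17.7, 0.9, 14.2]
opening: -0.0003
grasp_force: 8.4
clock: 3.6
tcp_pos: [0.5488, -0.2239, 0.0664]
ee_rot: [-3.14, -0.049, 0.008]
contact_force: [-19.2, 0.3, 14.3]
opening: 0.0002
grasp_force: 9.2
t 3.6 shift [0.0142 0.0006 0.0003] turn [-0.0479  0.2902 -0.0225] tip 0.022 [ 0.5488 -0.2239  0.0664] [-19.2131   0.3482  14.3385]
```

View pics/c3.png

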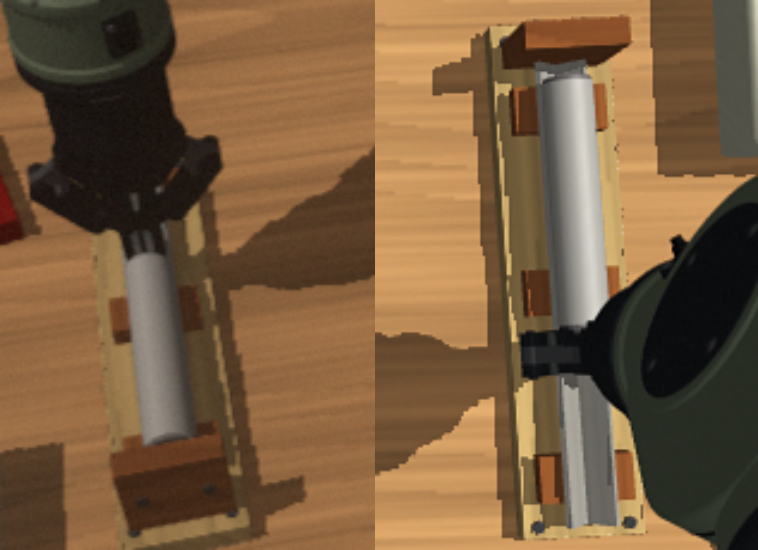

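The rod has moved to about 14 mm short of the stop; its leading end is at about (607,168) in the top image. The fingers carry 14 N vertically, so I'll back off, rise slightly and push again gently.

```bash
python3 -m pendant '[[-0.003,0,0,0,0,0,1],[-0.004,0,-0.003,0,0,0,1],[-0.004,0,-0.003,0,0,0,1]]'; python3 -m pendant '[[0.003,0,0,0,0,0,1],[0.005,0,0,0,0,0,1],[0.007,0,0,0,0,0,1],[0.009,0,0,0,0,0,1]]'
```

```text
clock: 4.0
tcp_pos: [0.547, -0.2238, 0.0697]
ee_rot: [3.141, 0.05, 0.001]
contact_force: [0.0, -0.1, -0.7]
opening: 0.0002
grasp_force: 0.0
clock: 4.4
tcp_pos: [0.5531, -0.2237, 0.0693]
ee_rot: [-3.14, -0.048, 0.01]
contact_force: [-21.9, 1.1, 19.0]
opening: 0.0002
grasp_force: 11.0
```

```bash
python3 -m pendant '[[0.001,0,-0.0004,0,0,0,1],[0.002,0,-0.0005,0,0,0,1],[0.003,0,-0.0005,0,0,0,1]]'; python3 -m pendant '[[0.0015,0,0,0,0,0,1],[0.003,0,0,0,0,0,1],[0.003,0,0,0,0,0,1]]'
```

```text
clock: 4.7
tcp_pos: [0.5587, -0.2234, 0.0697]
ee_rot: [-3.141, -0.05, 0.0]
contact_force: [-2.1, -1.2, -0.3]
opening: 0.0001
grasp_force: 1.2
clock: 5.0
tcp_pos: [0.562, -0.2233, 0.0698]
ee_rot: [-3.141, -0.05, -0.001]
contact_force: [-0.1, 0.4, -1.0]
opening: 0.0001
grasp_force: 0.2
```

Relieved: the forces are back to about 2 N. I'll creep forward until the push force rises against the stop.

```bash
python3 -m pendant '[[0.001,0,0,0,0,0,1],[0.002,0,0,0,0,0,1],[0.002,0,0,0,0,0,1]]'; python3 -m pendant '[[0.001,0,0,0,0,0,1],[0.002,0,0,0,0,0,1],[0.002,0,0,0,0,0,1]]';python3 -c "
from h import *
d=ctrl.get_image('top')['color'];c=ctrl.get_image('scene')['color']
c=[cv2.resize(c[230:350,110:240],(390,550)),cv2.resize(d[135:225,410:500],(400,550))]
cv2.imwrite('pics/c4.png',cv2.hconcat(c)[:,:,::-1])
"
```

```text
clock: 5.3
tcp_pos: [0.5624, -0.2233, 0.0697]
ee_rot: [-3.141, -0.049, 0.005]
contact_force: [-11.1, 1.4, 5.0]
opening: 0.0002
grasp_force: 5.4
clock: 5.6
tcp_pos: [0.5626, -0.2233, 0.0697]
ee_rot: [-3.14, -0.048, 0.011]
contact_force: [-23.5, 2.0, 14.4]
opening: -0.0003
grasp_force: 12.1
```

View pics/c4.png

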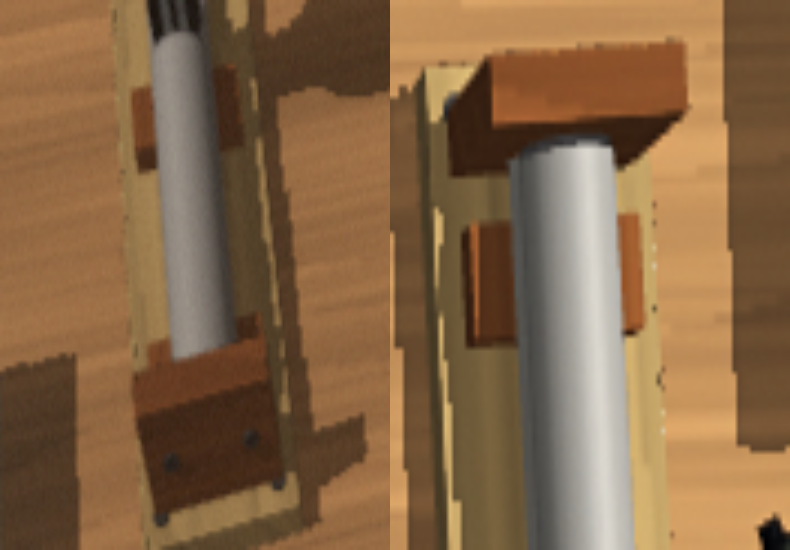

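The image shows the rod's end at the stop's face, about (449,158) in the top image. The arm stalls with the force rising, as it would against the stop. I'll check this numerically, then release, push once more at relieved height to rule out a jam, and back off.

```bash
python3 -m pendant '[[-0.004,0,0,0,0,0,1],[-0.006,0,-0.001,0,0,0,1],[-0.006,0,-0.001,0,0,0,1]]'; python3 -m pendant '[[0.003,0,-0.0002,0,0,0,1],[0.005,0,-0.0006,0,0,0,1],[0.0055,0,-0.0009,0,0,0,1],[0.0055,0,-0.0009,0,0,0,1]]'; python3 -c "
from h import *
d=ctrl.get_image('top')
for v in(156.5,158,159.5):print(v,px2w(d,449.4,v,.065))
print('stop face bottom-left corner pred',w2px(d,np.array([.734,-.1866,.03])),'rod end top',w2px(d,np.array([.734,-.2187,.065])))"
```

```text
clock: 6.0
tcp_pos: [0.5599, -0.2234, 0.0711]
ee_rot: [3.141, 0.05, 0.001]
contact_force: [0.0, 0.7, -0.6]
opening: -0.0002
grasp_force: 0.0
clock: 6.4
tcp_pos: [0.5625, -0.2234, 0.0711]
ee_rot: [-3.14, -0.049, 0.01]
contact_force: [-20.5, 1.5, 7.3]
opening: -0.0003
grasp_force: 9.7
156.5 [ 0.7323 -0.2151  0.065 ]
158 [ 0.73  -0.215  0.065]
159.5 [ 0.7278 -0.2149  0.065 ]
stop face bottom-left corner pred [424.9461 160.7841] rod end top [451.7623 155.3485]
```

```bash
python3 -m pendant '[[-0.005,0,0,0,0,0,1],[-0.015,0,0,0,0,0,1],[-0.03,0,0,0,0,0,1],[-0.04,0,-0.02,0,0,0,1],[-0.06,0,-0.06,0,0,0,1],[-0.1,0,-0.1,0,0,0,1],[-0.14,0,-0.14,0,0,0,1],[-0.17,0,-0.17,0,0,0,1],[-0.17,0,-0.17,0,0,0,1]]';python3 -c "
from h import *
d=ctrl.get_image('top')['color'];c=ctrl.get_image('scene')['color']
c=[cv2.resize(c[150:350,110:250],(385,550),interpolation=2),cv2.resize(d[140:210,415:485],(400,400),interpolation=2)]
c[1]=cv2.copyMakeBorder(c[1],0,150,0,0,0)
cv2.imwrite('pics/c5.png',cv2.hconcat(c)[:,:,::-1])
"
```

```text
clock: 7.35
tcp_pos: [0.3933, -0.2296, 0.2453]
ee_rot: [3.139, 0.046, 0.006]
contact_force: [1.1, -0.0, -0.4]
opening: 0.0002
grasp_force: 0.0
```

View pics/c5.png

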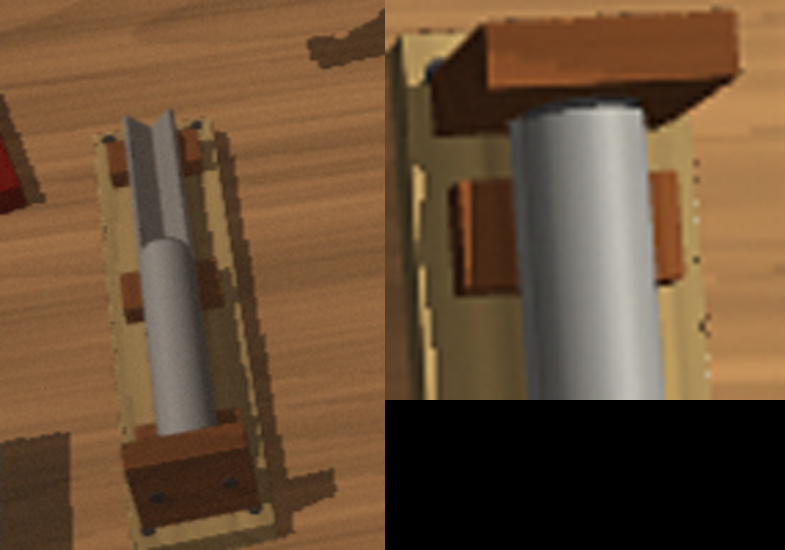

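The rod lies in its groove against the stop, with the gripper well clear.

```bash
python3 -c "
from bench import ctrl
print(ctrl.job_done())"
```

```text
the job is handed in; nothing more can be done
None
```

I pushed the rod along its groove until it stalled against the end stop, left it lying there and backed the gripper clear; the spare rod wasn't touched. I handed the job in at about 7.4 s on the robot's clock; no verdict came back.

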